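Unlock the shop's cash box

ROBOT

A 7-joint arm with a two-finger parallel gripper is mounted at the origin on the work surface. World frame = base frame: x ahead of the robot, y to its left, z up, the work surface at z = 0. Lengths are in mm, angles in rad, forces in N, time in s.
With the tool pointing down it reaches from about 425 to 825 mm from the base axis. Payload 3.6 kg.
Tool frame: the origin (TCP) lies midway between the tips of the shut fingers; the grasp point (between the pads) lies 19 mm behind it; x points along the fingers, y is the direction in which the jaws open and shut, and the axes are right-handed (so a half turn about x gives the same grasp; the last joint's range is limited). The gripper opens to 85 mm and grips with 20 to 120 N. Pads are 22 mm wide; open, the fingers measure 114 mm over their backs; the gripper's body (76 mm by 85 mm) begins 54 mm behind the grasp point. The pads swing forward as they close: fully open they stand 13 mm farther back than shut.
Start: joints at [1.212, 0.615, -0.013, 1.423, 0.008, 1.103, -0.04], TCP at [212.36, -614.301, 231.297] pointing down, gripper open.
Joint ranges: [-3.12, 3.12], [-0.3, 2.06], [-1.34, 1.32], [0.26, 2.42], [-1.36, 4.5], [0.01, 1.98], [-2.84, 2.84]. Speed limits (rad/s): [2.79, 2.79, 3.14, 3.14, 3.14, 3.14, 3.14].

INTERFACE

Orientations are given as a 3x3 rotation matrix whose columns are the frame's x, y, z axes.
In Python, from station import telemetry, eyes, job_done gives the robot as it stands. The module is installed in compiled form; this text tells all that it offers.
- The arm moves only by the tool servo_tool, never from a script. Its argument "series" is a list of rows, each a list of 3 entries, a list of its own where there are three numbers: the finger opening in mm, from 0 to 85.4, then the shift along the world's x, y, z in units of 40 mm (1.0 is 40 mm), then the turn, a rotation vector about the world's x, y, z in units of 6 degrees (1.0 is 6 degrees). In form: [[jaw, [x, y, z], [wx, wy, wz]], ...]. A call has 1 to 5 rows; each row shifts and turns the commanded pose from where the row before left it; what a row does not reach is not made up. A row lasts 1/12 s, in which the tool goes at most 41.7 mm and 7.16 degrees, less where a joint would pass 70% of its speed; a pose out of reach is approached as far as the arm can. A call is refused whole if a number of a shift passes 1 or a number of a turn 1, either way. A call with a gripper value outside its range is refused whole. The fingers move at their own pace and stop on an object; the grip force is fixed at half the most. Time passes only in rows, so rows that do not move let the fingers close. It gives the time, the measured TCP pose, the force and the opening at its end, in the units of the state.
- telemetry.get_obs(): the state, without advancing time (a new reading comes with each control period).
- eyes.capture(name): name is "scene" or "side" or "wrist"; returns a dict with "image" (384x512x3 uint8, blue, green, red), "fovy" (degrees; the focal length in pixels is half the picture's height over the tangent of half this angle, whatever the lens; pixels are square), "cx", "cy" (the principal point, pixels), "R" (3x3) and "t" (3): a world point X has camera coordinates R X + t. Camera axes: x right, y down, z forward; pixel columns grow to the right and rows downward; lengths in mm; the calibration is good to about 2 mm. A picture is of the moment at which its call begins. There is no depth.
- job_done(): hands the job in, once; it reports no verdict.
The state is a dict: "clock": time; "joint_positions": joint angles; "qd": joint speeds; "joint_torque": joint torques, N m; "tool_pos": TCP position; "tcp_rot": TCP orientation; "wrist_force": force on the tool from outside, world axes, zero at the start; "moment": the same for the moment, N m; "grip_width": finger opening in mm.
Only numpy, scipy, OpenCV 4.12 (cv2) and the standard library are available. Lean on these libraries where they do the work, as an engineer would, in place of code of your own. Each camera call takes 0.05 s, during which the arm holds its last target.

TASK

Unlock the cash box: set the first (left) dial to 4 and the second (right) dial to where it lets go, which on this worn lock is somewhere between 5.5 and 8.5 and must be found by tugging the shackle lightly upward: the nearer the dial comes to that place from the lower numbers, the farther the shackle rises before it stops. Never pull hard while it is locked (5 to 10 N is plenty, 20 N is too much). Draw the freed shackle straight up out of the box and put it in the grey tray beside it, leaving the other things on the counter where they are.

Things in the scene. Friction and masses are not known exactly. Their poses are not given: they have to be found in the camera images.
- cashbox_mid (a point): Centre of the top deck of the grey steel cash box (fixed; 160 deep, 280 wide, 95 mm high), on the deck's surface 95 mm above the table. Axes: x to its back (away from the robot), y to the left seen from the robot, z up. The shackle stands in slots in the middle of the deck, the first dial is 86 mm to the left (+y), the second 86 mm to the right (-y).
- dial1 (a joint): First (left) dial in rad: black bar knob, turns clockwise seen from above as the value grows. Numbers 0 to 9 are printed around it, 0.6283 rad apart (value = number x 0.6283); at 0 it points to the back of the box (+x). Stops at 0 and 9. Takes about 0.1 N m to turn. Its gate lets go within about 0.25 rad of 4.
- dial1_grip (a point): Middle of the first dial's knob, on its vertical axis, 25 mm above the deck, the height to grip. The knob is a bar 46 mm long, 12 mm wide, from 2 to 36 mm above the deck; this point's x axis runs along the bar to its pointing end (a white line on top), z up.
- dial2 (a joint): Second (right) dial in rad; as the first, but worn: it lets go within about 0.2 rad of a point anywhere from 5.7 to 8.5, new each time, hidden, found only by feel. The shackle's free rise before the springy stop tells how far the dial is short of that point: about 15 mm less 6 mm per rad (steps of 1 mm; for up to 1.8 rad short). With the dial past the point the free rise is only 3 mm.
- dial2_grip (a point): Middle of the second dial's knob, on its vertical axis, 25 mm above the deck; the bar (46 x 12 mm) runs along this point's x axis to its pointing end, as for the first.
- shackle_bar (a point): Centre of the crossbar of the loose steel shackle (an upturned U, 160 g): crossbar 68 mm long (this point's y axis), 12 mm wide (x), 14 mm tall, its top 7 mm above this point. Locked in, this point is 43 mm above the deck. Pulled up, it rises freely (4 mm if dial 1 is wrong, 3 to 14 mm if only dial 2 is), then meets a springy stop of about 2.5 N per mm. With both gates open only its weight is felt.
- shackle_foot (a point): Underside of the shackle, midway between its feet, 80 mm below the crossbar's centre. Two 8 mm square legs, 60 mm apart along y, pass the deck's slots with 1.5 mm play; their feet, 8 mm thick, reach outward (96 mm over both) under the dials' gates. The feet are clear of the deck after a rise of 37 mm. Let go before that, it drops back in. While it is raised the dials cannot turn.
- tray_in (a point): Centre of the inner floor of the open grey plastic tray (fixed), 200 mm along its x, 160 mm along its y, 30 mm high, walls and floor 4 mm thick. It stands to the left or the right of the cash box; a scale of like size is on the other side.
- tape: Yellow tape roll, 90 mm across, 24 mm high, lying between robot and cash box; origin under its centre.
- tin: Small can, 66 mm across, 60 mm high, behind the cash box; origin under its centre.
- oil: Amber oil bottle, 70 mm across, 190 mm high; origin under its centre.
- soap: Green soap bottle, 64 mm across, 180 mm high; origin under its centre.
- packet: Cardboard packet, 60 x 100 mm, 35 mm high, behind the cash box; origin under its centre.
- jar: Jar, 64 mm across, 75 mm high, behind the cash box; origin under its centre.
- clipbox: Little carton, 20 x 36 mm, 12 mm high, on the front edge of the cash box's deck; origin under its centre.
Mind the look-alikes: they are no part of the job. Of the things that look like the part that bears shackle_bar, the middle-sized one is meant.

How it is judged:
By the outcome, as a careful person would: the job done as asked, in the order asked, and still so for the second after the job is handed in, with the robot touching nothing.
It also fails if it takes over 72 s, if anything falls off the work surface, if the arm or the gripper's body presses on something with over 40 N, if the wrist force passes 120 N, or if a joint passes its speed limit or range.

## Working session

There is one attempt and no reset: what is moved stays moved. The work goes in short steps, Python scripts to look and compute and a tool call to move; the robot and the scene stay as the last step left them, time stands still between calls to the robot, and variables do not carry over. Pictures are saved under pics/ and viewed, and the job is handed in when it is done.

Besides the shell and the picture viewer there is one more tool, called by a JSON object that holds its "method" and its "body", one argument or row to a line. servo_tool: Moves the arm, as the interface text tells. Its arguments: {"type":"object","properties":{"series":{"type":"array"}},"required":["series"]}

```bash
mkdir -p pics
python3 - <<'E'
from station import telemetry, eyes
import cv2,pickle
o=telemetry.get_obs();print({k:(v if not hasattr(v,'round') else v) for k,v in o.items()})
for n in ['scene','side','wrist']:
    d=eyes.capture(n);cv2.imwrite(f'pics/{n}0.png',d['image']);pickle.dump(d,open(f'pics/{n}0.pkl','wb'));print(n,d['fovy'],d['cx'],d['cy'],d['R'],d['t'])
E
```

```text
{'clock': 0.0, 'joint_positions': array([ 1.21152304,  0.61593724, -0.01260761,  1.42494007,  0.00807479,
        1.10337239, -0.04039157]), 'qd': array([ 5.84698767e-04,  1.17196389e-03, -5.66947443e-04, -2.58354691e-05,
       -8.78197968e-05,  7.21782194e-04, -6.32402230e-04]), 'joint_torque': array([-6.01416123e-04, -4.69213021e+01,  2.59140842e-01, -1.71030521e+01,
        9.97280673e-03,  9.56425618e-03, -3.65604379e-06]), 'tool_pos': array([ 212.08941495, -613.60388717,  230.11281405]), 'tcp_rot': array([[-8.71548324e-04,  3.26717882e-01, -9.45121509e-01],
       [ 2.45748621e-03, -9.45118314e-01, -3.26719044e-01],
       [-9.99996601e-01, -2.60737451e-03,  2.08115928e-05]]), 'wrist_force': array([ 0.64274442,  1.00047585, -0.46375131]), 'moment': array([-0.0431839 ,  0.00933551, -0.02447383]), 'grip_width': 85.34732368568756}
scene 55.36403079699304 249.41497551612935 188.47736320103257 [[ 0.77780354  0.62822178 -0.01894854]
 [ 0.47892475 -0.61194276 -0.62941016]
 [-0.40700459  0.48048253 -0.7768422 ]] [-408.55106832 -200.45704596 1222.60722895]
side 48.92178567428285 254.72723344288116 192.7314157795947 [[-0.76579002 -0.64292984  0.01438286]
 [-0.33108285  0.3749801  -0.86589496]
 [ 0.55131642 -0.66785563 -0.50001906]] [391.13523787 260.13620406 852.15969131]
wrist 69.59851352307255 258.60576441601387 190.36607997059815 [[ 0.32664981 -0.94514335 -0.00198944]
 [-0.89585106 -0.31028349  0.31808023]
 [-0.3012487  -0.1021186  -0.94806171]] [-648.97028015  -40.76425878  380.05962903]
```

View pics/scene0.png

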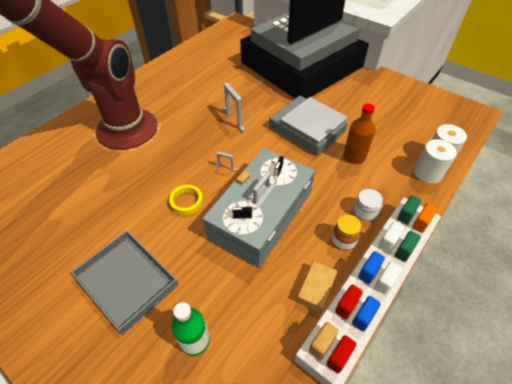

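View pics/side0.png

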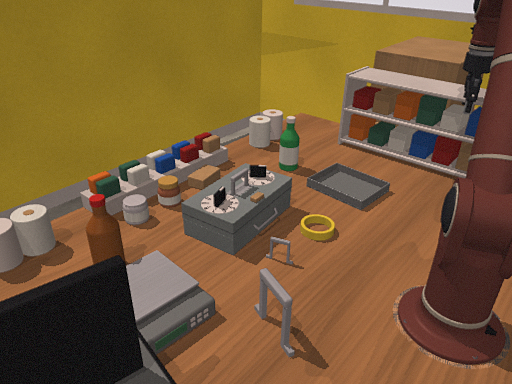

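View pics/wrist0.png

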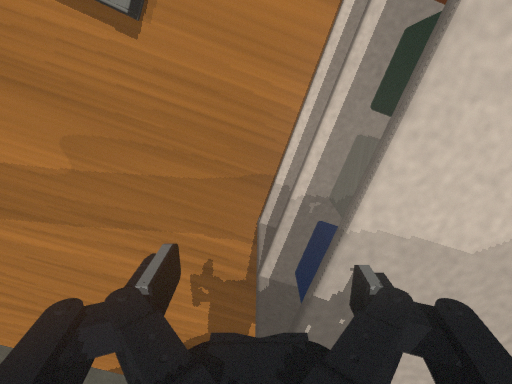

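Scene: the cash box is centred near (260,205), with the first dial (+y, left) at (278,172) and the second at (243,213). The tray is at (125,280), on the −y side, and the scale is at (308,122). Shackle candidates are the large one at (233,105), the small one at (225,158) and the one in the box at (262,185). The one in the box is the middle-sized one. I'll check this in a crop.

Run:
```python
import cv2
a=cv2.imread('pics/scene0.png');b=cv2.imread('pics/side0.png')
cv2.imwrite('pics/c1.png',cv2.resize(a[70:270,195:325],None,fx=4,fy=4,interpolation=2)[:,:][0:800][:800])
c=cv2.resize(a[140:265,195:325],None,fx=4.6,fy=4.6,interpolation=2);cv2.imwrite('pics/c1.png',c)
c=cv2.resize(b[155:255,175:305],None,fx=6,fy=6,interpolation=2);cv2.imwrite('pics/c2.png',c)
c=cv2.resize(a[225:335,65:185],None,fx=5,fy=5,interpolation=2);cv2.imwrite('pics/c3.png',c)
```

```text
(no output)
```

View pics/c1.png

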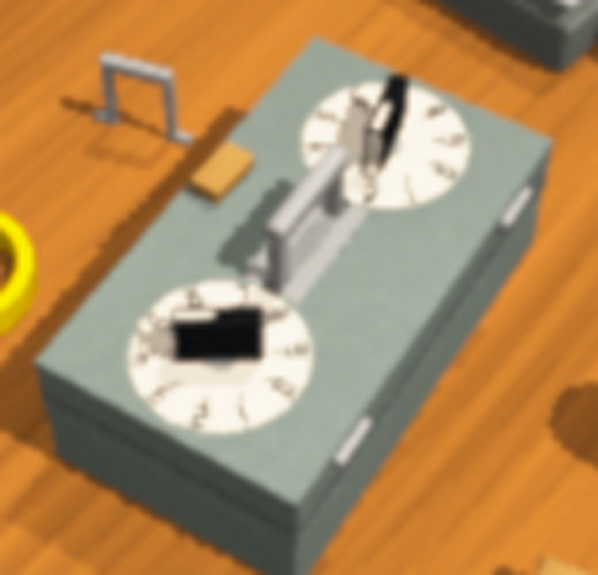

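View pics/c2.png

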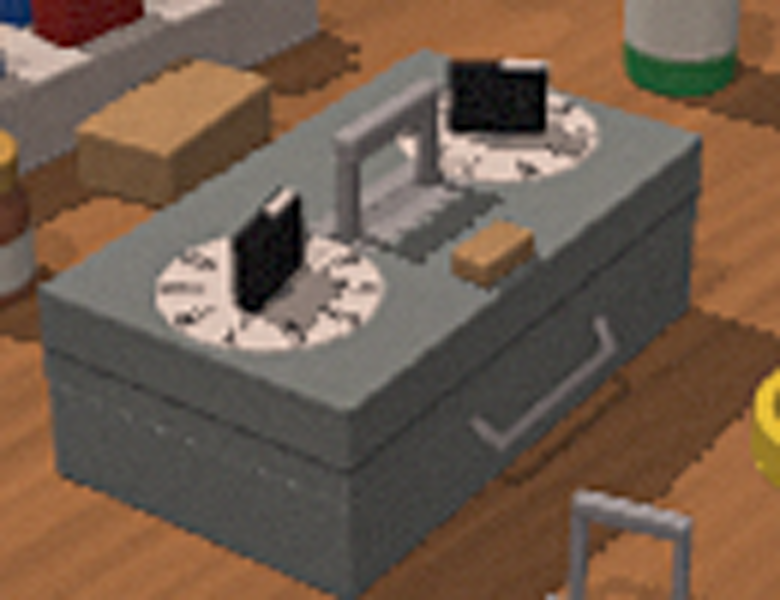

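View pics/c3.png

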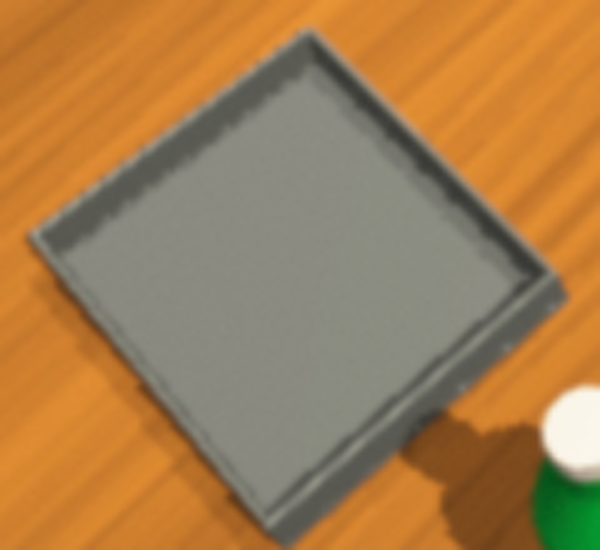

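```bash
cat > h.py <<'E'
import numpy as np, pickle, cv2
from scipy.optimize import least_squares
class C:
    def __init__(s,d):
        s.R=np.array(d['R']);s.t=np.array(d['t']);s.f=192/np.tan(np.radians(d['fovy']/2));s.cx=d['cx'];s.cy=d['cy']
    def proj(s,X):
        c=np.atleast_2d(X)@s.R.T+s.t;return np.c_[s.f*c[:,0]/c[:,2]+s.cx,s.f*c[:,1]/c[:,2]+s.cy]
    def atz(s,p,z):
        r=np.array([(p[0]-s.cx)/s.f,(p[1]-s.cy)/s.f,1])@s.R;o=-s.R.T@s.t
        return o+r*(z-o[2])/r[2]
def load(n): return C(pickle.load(open(f'pics/{n}.pkl','rb')))
E
python3 - <<'E'
from h import *
S=load('scene0');D=load('side0')
cs=lambda *p:np.array(p)/4.6+[195,140]
cd=lambda *p:np.array(p)/6+[175,155]
loc=np.array([[-80,140],[80,140],[80,-140],[-80,-140]])
ps=cs([315,38],[551,145],[298,505],[38,362])
pd=cd([350,410],[42,288],[430,50],[700,138])
def W(q,z=95):
    c,s=np.cos(q[2]),np.sin(q[2]);R=np.array([[c,-s],[s,c]]);return np.c_[loc@R.T+q[:2],np.full(4,z)]
f=lambda q:np.r_[(S.proj(W(q))-ps).ravel(),(D.proj(W(q))-pd).ravel()]
r=least_squares(f,[600,0,0]);print('box',r.x,r.fun.round(1))
for nm,g in(('S',lambda q:(S.proj(W(q))-ps).ravel()),('D',lambda q:(D.proj(W(q))-pd).ravel())):
    print(nm,least_squares(g,[600,0,0]).x)
q=r.x;c,s=np.cos(q[2]),np.sin(q[2]);R=np.array([[c,-s],[s,c]])
for n,l in(('d1',[0,86]),('d2',[0,-86]),('sh',[0,0])):print(n,R@l+q[:2])
def ang(cam,p1,p2):
    a=cam.atz(p1,131);b=cam.atz(p2,131);print(a,b,'len',np.linalg.norm(a-b),'mid',(a+b)/2);d=R.T@(b-a)[:2];return -np.arctan2(d[1],d[0])%6.283
# tail->tip
print('d2 S',ang(S,*cs([262,313],[175,322])));print('d2 D',ang(D,*cd([450,66],[547,66])))
print('d1 S',ang(S,*cs([400,78],[380,128])));print('d1 D',ang(D,*cd([240,240],[298,195])))
# tray rim outer corners z=30
ct=lambda *p:np.array(p)/5+[65,225]
for p in ct([308,30],[555,272],[268,524],[33,236]): print('tray',S.atz(p,30))
for n,p,z in(('soap',(181,310),180),('oil',(367,110),190),('tape',(186,200),24),('jar',(368,195),75),('tin',(348,222),60)):print(n,S.atz(p,z))
print(S.proj([212,-614,231]),D.proj([212,-614,231]))
E
```

```text
box [ 5.66296542e+02 -1.50757583e+00  1.10203721e-01] [-0.7 -0.5  0.  -1.3 -0.9  0.2 -1.5 -0.1 -0.7 -0.4 -1.1 -0.6 -1.7 -1.
  0.2 -1.1]
S [ 5.68439372e+02 -1.06262762e+00  1.10121653e-01]
D [ 5.62453883e+02 -5.43700862e-01  1.06195684e-01]
d1 [556.83819377  83.9707235 ]
d2 [575.75488937 -86.98587516]
sh [566.29654157  -1.50757583]
[593.71695096 -71.46327891 131.        ] [ 562.94667527 -102.68743231  131.        ] len 43.83785603645879 mid [578.33181312 -87.07535561 131.        ]
d2 S 2.4590770760782013
[587.20232004 -67.9844038  131.        ] [554.08966719 -97.46249688 131.        ] len 44.33289693862771 mid [570.64599362 -82.72345034 131.        ]
d2 D 2.5244017188835723
[552.93980172 103.50826359 131.        ] [566.44687294  66.02230525 131.        ] len 39.84517593378067 mid [559.69333733  84.76528442 131.        ]
d1 S 1.335158124010198
[548.14143102 107.32175983 131.        ] [556.1725699  65.1326865 131.       ] len 42.946677407880465 mid [552.15700046  86.22722317 131.        ]
d1 D 1.492890052592699
tray [ 340.93369783 -268.47408174   30.        ]
tray [ 535.91758851 -282.27755505   30.        ]
tray [ 523.47287413 -438.2157559    30.        ]
tray [ 329.20267833 -423.04331157   30.        ]
soap [ 656.73895486 -349.97035205  180.        ]
oil [660.44241513 332.3346122  190.        ]
tape [ 385.69008929 -101.7581938    24.        ]
jar [774.76996457 174.47462101  75.        ]
tin [773.08309034  80.99856668  60.        ]
[[-101.03543037  261.1452214 ]] [[464.11496102 112.46176248]]
```

The enlarged crop confirms that the shackle between the dials, in the deck slots, is middle-sized: the small one stands in front of the box and the large one off to the left. Dial 1 reads about 1.4 rad (2.2) and dial 2 about 2.5 rad (4.0). I'm moving over dial 1 now.

{"method": "servo_tool", "body": {
  "series": [
    [85,[0.43,0.87,0.2],[0,0,0.72]],
    [85,[0.43,0.87,0.2],[0,0,0.72]],
    [85,[0.43,0.87,0.1],[0,0,0.72]],
    [85,[0.43,0.87,0],[0,0,0.72]],
    [85,[0.43,0.87,0],[0,0,0.72]]
  ]
}}

```text
clock: 0.57
tool_pos: [298.9, -438.6, 251.5]
tcp_rot: [[0.0, 0.654, -0.756], [-0.0, -0.756, -0.654], [-1.0, 0.0, -0.0]]
wrist_force: [1.0, -0.3, -0.4]
grip_width: 84.7
```

{"method": "servo_tool", "body": {
  "series": [
    [85,[0.43,0.87,0],[0,0,0.72]],
    [85,[0.43,0.87,0],[0,0,0.72]],
    [85,[0.43,0.87,0],[0,0,0.72]],
    [85,[0.43,0.87,0],[0,0,0.72]],
    [85,[0.43,0.87,0],[0,0,0.72]]
  ]
}}

```text
clock: 0.98
tool_pos: [384.6, -264.5, 251.3]
tcp_rot: [[-0.0, 0.887, -0.462], [-0.0, -0.462, -0.887], [-1.0, -0.0, 0.0]]
wrist_force: [1.0, -0.0, 0.6]
grip_width: 85.1
```

{"method": "servo_tool", "body": {
  "series": [
    [85,[0.43,0.87,0],[0,0,0.72]],
    [85,[0.43,0.87,0],[0,0,0.72]],
    [85,[0.43,0.87,0],[0,0,0.72]],
    [85,[0.43,0.87,0],[0,0,0.72]],
    [85,[0.43,0.87,0],[0,0,0.72]]
  ]
}}

```text
clock: 1.4
tool_pos: [470.7, -90.7, 251.3]
tcp_rot: [[-0.0, 0.995, -0.103], [-0.0, -0.103, -0.995], [-1.0, -0.0, 0.0]]
wrist_force: [1.4, 0.3, -0.8]
grip_width: 84.8
```

```bash
cat > look.py <<'E'
import sys,cv2,pickle
from station import eyes,telemetry
for n in sys.argv[2:]:
    d=eyes.capture(n);k=f'pics/{n}{sys.argv[1]}';pickle.dump(d,open(k+'.pkl','wb'));cv2.imwrite(k+'.png',d['image']);cv2.imwrite(k+'b.png',cv2.resize(d['image'],(768,576),interpolation=cv2.INTER_CUBIC))
E
python3 look.py 1 wrist
```

```text
(no output)
```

View pics/wrist1b.png

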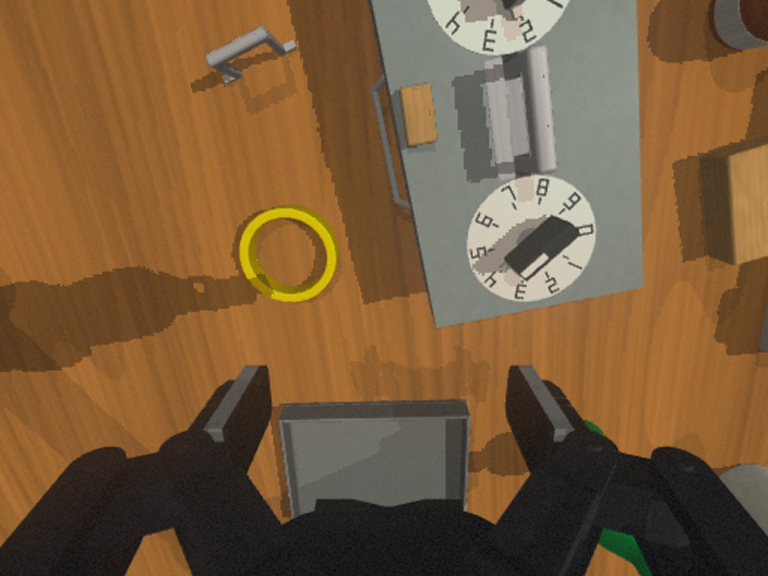

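Run:
```python
from h import *
W=load('wrist1')
u=lambda x,y:((x+.5)/1.5-.5,(y+.5)/1.5-.5)
print('disc2',W.atz(u(532,238.5),96), 'd2 bar pts',[W.atz(u(*p),131).round(1) for p in((505,259),(528,281),(580,229),(555,214))])
print('corner FR',W.atz(u(437,327),95),'BR',W.atz(u(643,288),95))
print('sh bar ends top',[W.atz(u(*p),145).round(1) for p in((527,47),(549,47),(535,171),(555,171))])
print('tray',[W.atz(u(*p),30).round(1) for p in((281,404),(467,402))])
```

```text
disc2 [577.1209093  -83.18824613  96.        ] d2 bar pts [array([548.2, -86.3, 131. ]), array([ 563.2, -103.1,  131. ]), array([596. , -71.5, 131. ]), array([579.9, -60.2, 131. ])]
corner FR [ 503.74044962 -146.72669241   95.        ] BR [ 661.58408054 -130.6119223    95.        ]
sh bar ends top [array([557.7,  32.8, 145. ]), array([569.3,  31.6, 145. ]), array([562.5, -31.3, 145. ]), array([574. , -32.5, 145. ])]
tray [array([ 344.7, -246. ,   30. ]), array([ 533.9, -263.3,   30. ])]
```

The wrist view shows dial 2's disc at (532,238), the bar pointing to about 3.7, and the shackle crossbar at (540,110). Next is a look at dial 1.

{"method": "servo_tool", "body": {
  "series": [
    [60,[0.43,0.87,0],[0,0,0.7]],
    [60,[0.43,0.87,0],[0,0,0.7]],
    [60,[0.43,0.3,0],[0,0,0.7]],
    [60,[0.43,0,0],[0,0,0.7]],
    [60,[0.43,0,0],[0,0,0.7]]
  ]
}}

```text
clock: 1.87
tool_pos: [556.8, -9.1, 251.2]
tcp_rot: [[-0.001, 0.965, 0.263], [0.0, 0.263, -0.965], [-1.0, -0.0, -0.0]]
wrist_force: [-0.2, -0.7, -0.5]
grip_width: 59.8
```

```bash
python3 look.py 2 wrist
```

```text
(no output)
```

View pics/wrist2b.png

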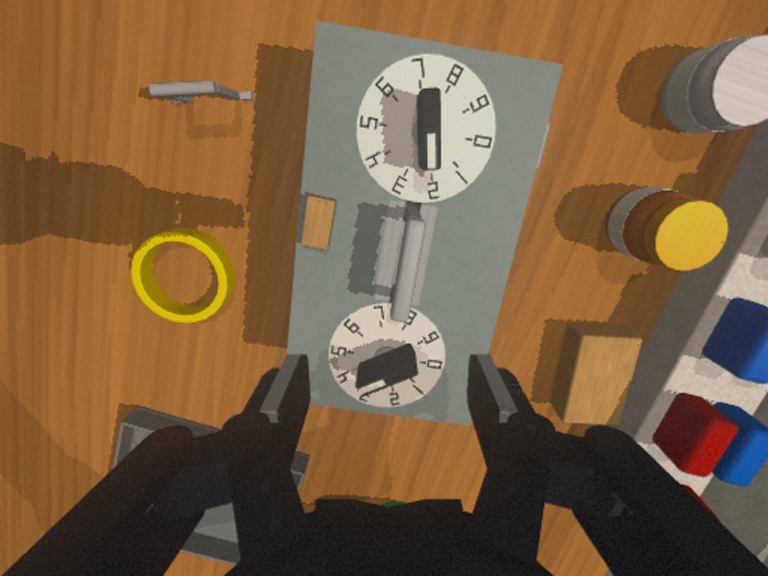

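Run:
```python
from h import *
W=load('wrist2')
u=lambda x,y:((x+.5)/1.5-.5,(y+.5)/1.5-.5)
print('disc1',W.atz(u(426,128),96),'disc2',W.atz(u(387,354.5),96))
P=[W.atz(u(*p),131) for p in((418,89),(440,89),(440,170),(418,168))]
print(np.round(P,1),np.mean(P,0)); 
c=[W.atz(u(*p),95)[:2] for p in((317,22),(562,66),(470,424))];print(np.round(c,1),(c[0]+c[1])/2)
a=(P[2]+P[3]-P[0]-P[1]);print('bar yaw',np.arctan2(a[1],a[0]))
e=c[1]-c[0];print('box yaw',np.arctan2(e[1],e[0]))
```

```text
disc1 [556.96369587  87.99837051  96.        ] disc2 [576.17383456 -82.48140691  96.        ]
[[543.9 104.7 131. ]
 [556.1 108.  131. ]
 [569.7  65.2 131. ]
 [556.4  62.8 131. ]] [556.54317317  85.17674351 131.        ]
[[ 473.3  129.5]
 [ 630.6  146.8]
 [ 662.  -128.3]] [551.95200981 138.13934129]
bar yaw -1.2733288627854873
box yaw 0.1097171972483227
```

{"method": "servo_tool", "body": {
  "series": [
    [45,[0,0.8,0],[0,0,0.3]],
    [45,[0,0.8,0],[0,0,0]],
    [45,[0,0.77,-0.2],[0,0,0]],
    [45,[0,0,-0.9],[0,0,0]],
    [45,[0,0,-0.9],[0,0,0]]
  ]
}}

```text
clock: 2.33
tool_pos: [557.3, 87.5, 172.3]
tcp_rot: [[0.005, 0.957, 0.29], [0.003, 0.29, -0.957], [-1.0, 0.006, -0.001]]
wrist_force: [-0.4, -1.4, -0.4]
grip_width: 45.0
```

{"method": "servo_tool", "body": {
  "series": [
    [45,[0,0,-0.8],[0,0,0]],
    [45,[0,0,-0.6],[0,0,0]],
    [45,[0,0,-0.3],[0,0,0]],
    [10,[0,0,0],[0,0,0]],
    [10,[0,0,0],[0,0,0]]
  ]
}}

```text
clock: 2.75
tool_pos: [555.9, 83.7, 102.8]
tcp_rot: [[-0.002, 0.958, 0.286], [-0.0, 0.286, -0.958], [-1.0, -0.002, -0.0]]
wrist_force: [0.7, -0.5, 0.8]
grip_width: 21.9
```

{"method": "servo_tool", "body": {
  "series": [
    [5,[0,0,0],[0,0,0]],
    [5,[0,0,0],[0,0,0]],
    [5,[0,0,0],[0,0,0]]
  ]
}}

```text
clock: 3.0
tool_pos: [557.5, 84.3, 104.2]
tcp_rot: [[0.003, 0.958, 0.286], [0.001, 0.286, -0.958], [-1.0, 0.003, -0.0]]
wrist_force: [2.7, 0.2, -4.3]
grip_width: 10.8
```

{"method": "servo_tool", "body": {
  "series": [
    [5,[0,0,0],[0,0,0]],
    [5,[0,0,0],[0,0,-0.5]],
    [5,[0,0,0],[0,0,-0.9]],
    [5,[0,0,0],[0,0,-0.9]],
    [5,[0,0,0],[0,0,-0.9]]
  ]
}}

```text
clock: 3.42
tool_pos: [557.0, 84.2, 104.2]
tcp_rot: [[0.002, 0.999, -0.048], [0.0, -0.048, -0.999], [-1.0, 0.002, -0.0]]
wrist_force: [2.3, -0.2, -2.2]
grip_width: 11.0
```

{"method": "servo_tool", "body": {
  "series": [
    [5,[0,0,0],[0,0,-0.9]],
    [5,[0,0,0],[0,0,-0.9]],
    [5,[0,0,0],[0,0,-0.9]],
    [5,[0,0,0],[0,0,-0.9]],
    [5,[0,0,0],[0,0,-0.9]]
  ]
}}

```text
clock: 3.83
tool_pos: [556.3, 84.4, 104.2]
tcp_rot: [[0.001, 0.868, -0.496], [0.0, -0.496, -0.868], [-1.0, 0.0, -0.001]]
wrist_force: [-0.5, 1.3, -0.3]
grip_width: 11.1
```

{"method": "servo_tool", "body": {
  "series": [
    [5,[0,0,0],[0,0,-0.9]],
    [5,[0,0,0],[0,0,-0.9]],
    [5,[0,0,0],[0,0,-0.9]],
    [5,[0,0,0],[0,0,-0.2]],
    [5,[0,0,0],[0,0,0]]
  ]
}}

```text
clock: 4.25
tool_pos: [556.0, 84.8, 104.2]
tcp_rot: [[-0.0, 0.684, -0.73], [0.0, -0.73, -0.684], [-1.0, -0.001, -0.0]]
wrist_force: [-1.7, 1.1, 4.2]
grip_width: 11.1
```

{"method": "servo_tool", "body": {
  "series": [
    [45,[0,0,0],[0,0,0]],
    [45,[0,0,0],[0,0,0]],
    [45,[0,0,0.5],[0,0,0]],
    [45,[0,0,0.8],[0,0,0]],
    [45,[0.1,-0.5,0.7],[0,0,0.2]]
  ]
}}

```text
clock: 4.67
tool_pos: [559.3, 69.3, 184.1]
tcp_rot: [[-0.002, 0.705, -0.71], [0.004, -0.71, -0.705], [-1.0, -0.004, -0.002]]
wrist_force: [1.2, 1.2, 0.2]
grip_width: 44.9
```

{"method": "servo_tool", "body": {
  "series": [
    [45,[0.1,-0.9,0],[0,0,0.2]],
    [45,[0.1,-0.9,0],[0,0,0]],
    [45,[0.1,-0.9,0],[0,0,0]],
    [45,[0.08,-0.9,0],[0,0,0]],
    [45,[0,-0.17,0],[0,0,0]]
  ]
}}

```text
clock: 5.08
tool_pos: [575.3, -97.2, 183.1]
tcp_rot: [[0.0, 0.705, -0.709], [-0.007, -0.709, -0.705], [-1.0, 0.005, 0.005]]
wrist_force: [-0.5, -1.1, 0.4]
grip_width: 44.7
```

```bash
python3 look.py 3 wrist scene; python3 -c "
from station import telemetry as t
o=t.get_obs();print(o['clock'],o['tool_pos'],o['wrist_force'])
import cv2
a=cv2.imread('pics/scene3.png');cv2.imwrite('pics/c4.png',cv2.resize(a[140:265,195:325],None,fx=4.6,fy=4.6,interpolation=2))"
```

```text
5.1833 [575.16900633 -90.82888896 183.00431556] [ 0.02804142  0.12490721 -0.19937962]
```

View pics/wrist3b.png

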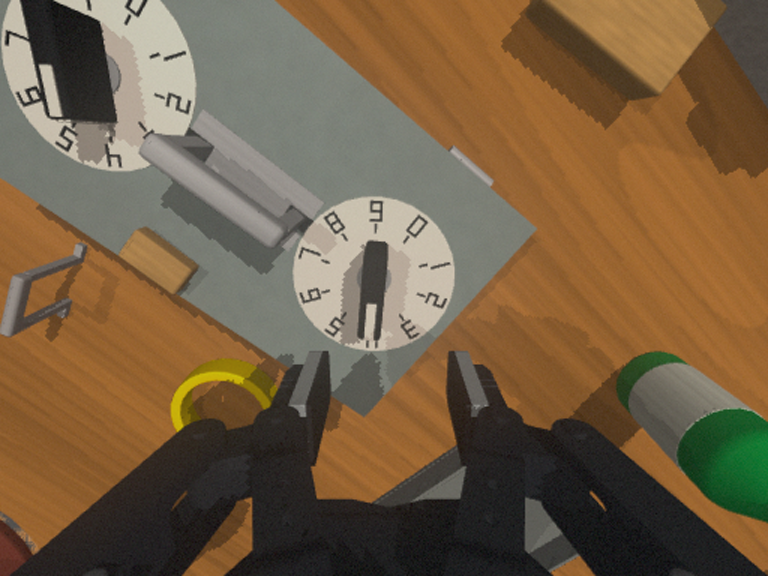

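View pics/c4.png

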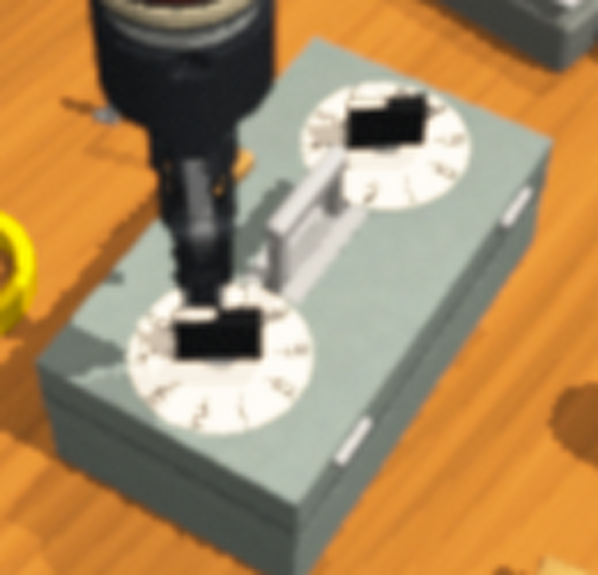

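Run:
```python
from h import *
W=load('wrist3')
u=lambda x,y:((x+.5)/1.5-.5,(y+.5)/1.5-.5)
a=W.atz(u(376,241),131);b=W.atz(u(368,338),131);d=b-a;y=np.arctan2(d[1],d[0]);print(a,b,(a+b)/2,'yaw',y,'jaw',y+np.pi/2,'val',.11-y)
print('disc2',W.atz(u(374,273),96))
print('bar1 edge',[W.atz(u(*p),131).round(1) for p in((50,118),(34,40),(103,25),(116,122))])
```

```text
[599.52878856 -65.72947359 131.        ] [560.15763261 -98.37298595 131.        ] [579.84321059 -82.05122977 131.        ] yaw -2.4493445947079895 jaw -0.8785482679130929 val 2.5593445947079894
disc2 [579.07854754 -82.96552148  96.        ]
bar1 edge [array([539.2,  72. , 131. ]), array([561.,  92., 131.]), array([585.5,  75. , 131. ]), array([557.8,  51. , 131. ])]
```

{"method": "servo_tool", "body": {
  "series": [
    [45,[0.03,0.14,0],[0,0,-0.5]],
    [45,[0,0,-0.8],[0,0,0]],
    [45,[0,0,-0.8],[0,0,0]],
    [45,[0,0,-0.4],[0,0,0]],
    [5,[0,0,0],[0,0,0]]
  ]
}}

```text
clock: 5.6
tool_pos: [573.7, -77.9, 99.4]
tcp_rot: [[-0.009, 0.678, -0.735], [0.003, -0.735, -0.678], [-1.0, -0.008, 0.005]]
wrist_force: [-0.2, 0.5, -0.2]
grip_width: 34.1
```

{"method": "servo_tool", "body": {
  "series": [
    [5,[0,0,0],[0,0,0]],
    [5,[0,0,0],[0,0,0]],
    [5,[0,0,0],[0,0,0]],
    [5,[0,0,0],[0,0,0]],
    [5,[0,0,0],[0,0,0]]
  ]
}}

```text
clock: 6.02
tool_pos: [579.7, -81.8, 104.5]
tcp_rot: [[0.007, 0.676, -0.737], [-0.001, -0.737, -0.676], [-1.0, 0.006, -0.004]]
wrist_force: [4.3, -2.9, -9.2]
grip_width: 10.9
```

{"method": "servo_tool", "body": {
  "series": [
    [30,[0,0,0],[0,0,0]],
    [30,[0,0,0],[0,0,0]],
    [30,[-0.05,-0.11,0],[0,0,0]],
    [30,[0,0,0],[0,0,0]],
    [30,[0,0,0],[0,0,0]]
  ]
}}

```text
clock: 6.43
tool_pos: [574.8, -85.8, 104.0]
tcp_rot: [[0.001, 0.675, -0.738], [-0.0, -0.738, -0.675], [-1.0, 0.001, -0.0]]
wrist_force: [0.1, -0.8, 0.6]
grip_width: 30.2
```

```bash
python3 -c "
from station import telemetry as t
o=t.get_obs();print(o['clock'],o['tool_pos'],o['wrist_force'])"
```

```text
6.4333 [574.76533062 -85.84740273 103.9811244 ] [ 0.08635957 -0.76159982  0.62791893]
```

{"method": "servo_tool", "body": {
  "series": [
    [5,[0.02,0.01,0],[0,0,0]],
    [5,[0,0,0],[0,0,0]],
    [5,[0,0,0],[0,0,0]],
    [5,[0,0,0],[0,0,0]],
    [5,[0,0,0],[0,0,-0.5]]
  ]
}}

```text
clock: 6.85
tool_pos: [576.0, -85.2, 103.8]
tcp_rot: [[0.001, 0.635, -0.772], [0.0, -0.772, -0.635], [-1.0, 0.001, -0.001]]
wrist_force: [-0.4, 0.3, 2.6]
grip_width: 10.8
```

{"method": "servo_tool", "body": {
  "series": [
    [5,[0,0,0],[0,0,-0.9]],
    [5,[0,0,0],[0,0,-0.9]],
    [5,[0,0,0],[0,0,-0.9]],
    [5,[0,0,0],[0,0,-0.9]],
    [5,[0,0,0],[0,0,-0.9]]
  ]
}}

```text
clock: 7.27
tool_pos: [576.0, -85.1, 103.8]
tcp_rot: [[0.001, 0.212, -0.977], [-0.0, -0.977, -0.212], [-1.0, 0.0, -0.001]]
wrist_force: [0.9, -0.6, 3.3]
grip_width: 11.2
```

{"method": "servo_tool", "body": {
  "series": [
    [5,[0,0,0],[0,0,-0.9]],
    [5,[0,0,0],[0,0,-0.9]],
    [5,[0,0,0],[0,0,-0.9]],
    [5,[0,0,0],[0,0,-0.9]],
    [5,[0,0,0],[0,0,-0.9]]
  ]
}}

```text
clock: 7.68
tool_pos: [576.0, -85.1, 103.8]
tcp_rot: [[0.001, -0.255, -0.967], [-0.0, -0.967, 0.255], [-1.0, -0.0, -0.001]]
wrist_force: [0.1, 0.0, 2.5]
grip_width: 11.0
```

{"method": "servo_tool", "body": {
  "series": [
    [5,[0,0,0],[0,0,-0.9]],
    [5,[0,0,0],[0,0,0]],
    [5,[0,0,0],[0,0,0]]
  ]
}}

```text
clock: 7.93
tool_pos: [576.0, -85.0, 103.7]
tcp_rot: [[0.001, -0.339, -0.941], [-0.0, -0.941, 0.339], [-1.0, -0.0, -0.001]]
wrist_force: [0.2, -0.9, 4.2]
grip_width: 10.9
```

{"method": "servo_tool", "body": {
  "series": [
    [45,[0,0,0],[0,0,0]],
    [45,[0,0,0],[0,0,0]],
    [45,[0,0,0.6],[0,0,0]],
    [45,[0,0,0.8],[0,0,0.4]],
    [45,[0,0,0.6],[0,0,1]]
  ]
}}

```text
clock: 8.35
tool_pos: [575.4, -84.8, 184.1]
tcp_rot: [[-0.001, -0.196, -0.981], [-0.0, -0.981, 0.196], [-1.0, 0.0, 0.001]]
wrist_force: [1.2, -0.7, 0.6]
grip_width: 45.2
```

{"method": "servo_tool", "body": {
  "series": [
    [45,[-0.04,0.4,0],[0,0,1]],
    [45,[-0.04,0.4,0],[0,0,1]],
    [45,[-0.04,0.4,0],[0,0,1]],
    [45,[-0.04,0.4,0],[0,0,1]],
    [45,[-0.04,0.4,0],[0,0,1]]
  ]
}}

```text
clock: 8.77
tool_pos: [566.9, -4.2, 182.8]
tcp_rot: [[-0.001, 0.323, -0.946], [0.0, -0.946, -0.323], [-1.0, -0.001, 0.001]]
wrist_force: [-0.2, -0.2, -1.3]
grip_width: 44.8
```

{"method": "servo_tool", "body": {
  "series": [
    [45,[-0.04,0.14,0],[0,0,1]],
    [45,[0,0,0],[0,0,1]],
    [45,[0,0,0],[0,0,1]],
    [45,[0,0,0],[0,0,1]],
    [45,[0,0,0],[0,0,1]]
  ]
}}

```text
clock: 9.18
tool_pos: [565.4, 0.6, 182.7]
tcp_rot: [[-0.001, 0.753, -0.658], [0.0, -0.658, -0.753], [-1.0, -0.001, 0.001]]
wrist_force: [-0.4, 0.6, 0.6]
grip_width: 44.9
```

{"method": "servo_tool", "body": {
  "series": [
    [45,[0,0,0],[0,0,1]],
    [45,[0,0,0],[0,0,1]],
    [45,[0,0,0],[0,0,1]],
    [45,[0,0,0],[0,0,1]],
    [45,[0,0,0],[0,0,1]]
  ]
}}

```text
clock: 9.6
tool_pos: [565.4, 0.5, 182.8]
tcp_rot: [[-0.001, 0.981, -0.194], [0.0, -0.194, -0.981], [-1.0, -0.001, 0.0]]
wrist_force: [-0.2, -0.3, -0.0]
grip_width: 44.9
```

{"method": "servo_tool", "body": {
  "series": [
    [45,[0,0,0],[0,0,1]],
    [45,[0,0,0],[0,0,1]],
    [45,[0,0,0],[0,0,0]]
  ]
}}

```text
clock: 9.85
tool_pos: [565.4, 0.2, 182.7]
tcp_rot: [[-0.002, 1.0, 0.011], [0.001, 0.011, -1.0], [-1.0, -0.002, -0.001]]
wrist_force: [-0.5, 0.4, 0.2]
grip_width: 44.5
```

```bash
python3 look.py 4 scene side; python3 -c "
from station import telemetry as t
o=t.get_obs();print(o['clock'],o['tool_pos'],o['tcp_rot'],o['joint_positions'],o['wrist_force'])
import cv2
a=cv2.imread('pics/side4.png');cv2.imwrite('pics/c5.png',cv2.resize(a[125:255,175:305],None,fx=4.6,fy=4.6,interpolation=2))"
```

```text
9.95 [5.65605635e+02 3.39604496e-01 1.82882934e+02] [[-1.03149385e-03  9.99982163e-01  5.88306295e-03]
 [ 3.95753299e-04  5.88347383e-03 -9.99982614e-01]
 [-9.99999390e-01 -1.02914768e-03 -4.01815007e-04]] [ 0.1763406   0.55541412 -0.33478574  1.72823131  0.22300147  0.89646401
 -0.24600948] [ 0.41505149 -0.05806411 -0.43346428]
```

View pics/c5.png

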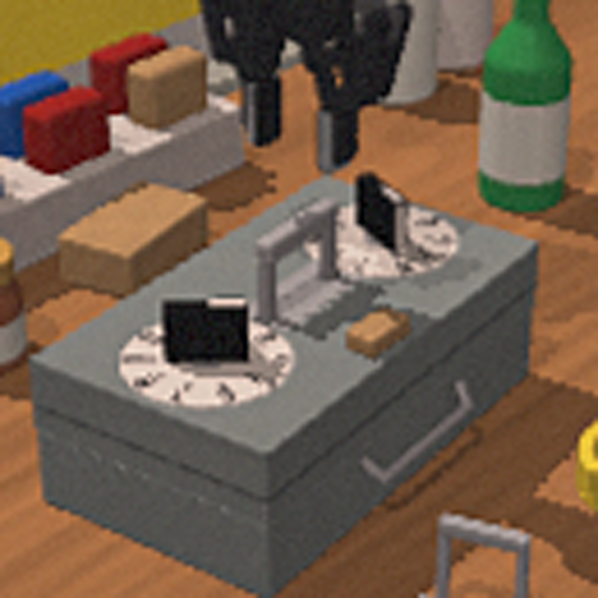

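Side view: dial 1 stands at about 4 and dial 2 has turned on past 5. The shackle is still seated, with its crossbar near crop (300,225). I'm gripping it now.

{"method": "servo_tool", "body": {
  "series": [
    [45,[0.02,0,-0.2],[0,0,1]],
    [40,[0,0,-0.7],[0,0,0]],
    [35,[0,0,-0.5],[0,0,0]],
    [30,[0,0,-0.2],[0,0,0]],
    [30,[0,0,0],[0,0,0]]
  ]
}}

```text
clock: 10.37
tool_pos: [565.1, 0.3, 117.2]
tcp_rot: [[-0.005, 0.994, 0.112], [-0.0, 0.112, -0.994], [-1.0, -0.005, -0.0]]
wrist_force: [-0.9, -0.7, 0.3]
grip_width: 30.0
```

{"method": "servo_tool", "body": {
  "series": [
    [20,[0,0,0],[0,0,0]],
    [12,[0,0,0],[0,0,0]],
    [5,[0,0,0],[0,0,0]],
    [5,[0,0,0],[0,0,0]],
    [5,[0,0,0],[0,0,0]]
  ]
}}

```text
clock: 10.78
tool_pos: [567.7, 0.8, 120.6]
tcp_rot: [[0.003, 0.994, 0.113], [0.0, 0.113, -0.994], [-1.0, 0.003, 0.0]]
wrist_force: [-0.4, 0.4, 4.1]
grip_width: 11.0
```

{"method": "servo_tool", "body": {
  "series": [
    [5,[0,0,0],[0,0,0]],
    [5,[0,0,0],[0,0,0]]
  ]
}}

```text
clock: 10.95
tool_pos: [567.7, 0.8, 120.6]
tcp_rot: [[0.003, 0.994, 0.113], [0.0, 0.113, -0.994], [-1.0, 0.003, 0.0]]
wrist_force: [-0.1, 0.8, 6.0]
grip_width: 10.6
```

{"method": "servo_tool", "body": {
  "series": [
    [5,[0,0,0.025],[0,0,0]],
    [5,[0,0,0.025],[0,0,0]],
    [5,[0,0,0.025],[0,0,0]],
    [5,[0,0,0],[0,0,0]]
  ]
}}

```text
clock: 11.28
tool_pos: [566.3, 0.3, 121.9]
tcp_rot: [[-0.001, 0.994, 0.113], [-0.0, 0.113, -0.994], [-1.0, -0.001, 0.0]]
wrist_force: [0.3, -0.5, -2.1]
grip_width: 11.3
```

{"method": "servo_tool", "body": {
  "series": [
    [5,[0,0,0.025],[0,0,0]],
    [5,[0,0,0.025],[0,0,0]],
    [5,[0,0,0],[0,0,0]]
  ]
}}

```text
clock: 11.53
tool_pos: [566.8, 0.5, 124.3]
tcp_rot: [[-0.0, 0.994, 0.113], [0.0, 0.113, -0.994], [-1.0, -0.0, -0.0]]
wrist_force: [-0.5, -0.4, -1.8]
grip_width: 10.9
```

{"method": "servo_tool", "body": {
  "series": [
    [5,[0,0,0.025],[0,0,0]],
    [5,[0,0,0.025],[0,0,0]],
    [5,[0,0,0],[0,0,0]]
  ]
}}

```text
clock: 11.78
tool_pos: [566.9, 0.6, 126.5]
tcp_rot: [[0.0, 0.994, 0.113], [0.0, 0.113, -0.994], [-1.0, 0.0, -0.0]]
wrist_force: [0.3, -0.4, -0.9]
grip_width: 10.6
```

Still free at about 6 mm of rise. I'll continue in small steps.

{"method": "servo_tool", "body": {
  "series": [
    [5,[0,0,0.025],[0,0,0]],
    [5,[0,0,0.025],[0,0,0]],
    [5,[0,0,0],[0,0,0]]
  ]
}}

```text
clock: 12.03
tool_pos: [566.9, 0.5, 128.5]
tcp_rot: [[0.0, 0.994, 0.113], [0.0, 0.113, -0.994], [-1.0, 0.0, -0.0]]
wrist_force: [0.1, -0.1, -1.6]
grip_width: 11.0
```

{"method": "servo_tool", "body": {
  "series": [
    [5,[0,0,0.025],[0,0,0]],
    [5,[0,0,0],[0,0,0]]
  ]
}}

```text
clock: 12.2
tool_pos: [566.9, 0.5, 129.5]
tcp_rot: [[0.0, 0.994, 0.113], [0.0, 0.113, -0.994], [-1.0, 0.0, 0.0]]
wrist_force: [0.2, 0.3, -1.7]
grip_width: 11.1
```

{"method": "servo_tool", "body": {
  "series": [
    [5,[0,0,0.025],[0,0,0]],
    [5,[0,0,0],[0,0,0]]
  ]
}}

```text
clock: 12.37
tool_pos: [566.8, 0.5, 130.5]
tcp_rot: [[0.0, 0.994, 0.113], [0.0, 0.113, -0.994], [-1.0, 0.0, 0.0]]
wrist_force: [1.3, -0.3, -1.5]
grip_width: 11.2
```

{"method": "servo_tool", "body": {
  "series": [
    [5,[0,0,0.025],[0,0,0]],
    [5,[0,0,0],[0,0,0]]
  ]
}}

```text
clock: 12.53
tool_pos: [566.9, 0.5, 131.5]
tcp_rot: [[0.0, 0.994, 0.113], [0.0, 0.113, -0.994], [-1.0, 0.0, -0.0]]
wrist_force: [0.2, -0.0, -2.4]
grip_width: 10.7
```

{"method": "servo_tool", "body": {
  "series": [
    [5,[0,0,0.025],[0,0,0]],
    [5,[0,0,0],[0,0,0]]
  ]
}}

```text
clock: 12.7
tool_pos: [566.7, 0.5, 132.3]
tcp_rot: [[-0.0, 0.994, 0.113], [-0.0, 0.113, -0.994], [-1.0, -0.0, 0.0]]
wrist_force: [-1.0, -0.4, -2.1]
grip_width: 10.3
```

{"method": "servo_tool", "body": {
  "series": [
    [5,[0,0,0.025],[0,0,0]],
    [5,[0,0,0],[0,0,0]]
  ]
}}

```text
clock: 12.87
tool_pos: [566.6, 0.4, 133.1]
tcp_rot: [[-0.0, 0.994, 0.113], [-0.0, 0.113, -0.994], [-1.0, -0.0, -0.0]]
wrist_force: [0.4, 0.0, -3.7]
grip_width: 11.2
```

{"method": "servo_tool", "body": {
  "series": [
    [5,[0,0,0.025],[0,0,0]],
    [5,[0,0,0],[0,0,0]]
  ]
}}

```text
clock: 13.03
tool_pos: [566.6, 0.3, 134.0]
tcp_rot: [[-0.001, 0.994, 0.113], [-0.0, 0.113, -0.994], [-1.0, -0.001, 0.0]]
wrist_force: [0.8, -1.2, -5.0]
grip_width: 10.9
```

{"method": "servo_tool", "body": {
  "series": [
    [5,[0,0,0.025],[0,0,0]],
    [5,[0,0,0],[0,0,0]]
  ]
}}

```text
clock: 13.2
tool_pos: [566.5, 0.2, 134.9]
tcp_rot: [[-0.001, 0.994, 0.112], [-0.0, 0.112, -0.994], [-1.0, -0.001, 0.0]]
wrist_force: [0.5, -0.8, -6.4]
grip_width: 10.9
```

Stop felt at about 11 mm of rise, and the force stayed near 6 N. That puts dial 2 about 0.65 rad short. I'm lowering the shackle, letting go and regripping dial 2.

{"method": "servo_tool", "body": {
  "series": [
    [5,[0,0,-0.2],[0,0,0]],
    [5,[0,0,-0.2],[0,0,0]],
    [45,[0,0,0],[0,0,0]],
    [45,[0,0,0],[0,0,0]],
    [45,[0,0,0],[0,0,0]]
  ]
}}

```text
clock: 13.62
tool_pos: [567.0, 0.8, 119.4]
tcp_rot: [[0.001, 0.994, 0.113], [0.0, 0.113, -0.994], [-1.0, 0.001, -0.0]]
wrist_force: [-0.2, 0.2, -0.4]
grip_width: 44.5
```

{"method": "servo_tool", "body": {
  "series": [
    [45,[0,0,0.6],[0,0,0]],
    [45,[0,0,1],[0,0,0.65]],
    [45,[0.04,-0.34,0],[0,0,1]],
    [45,[0.06,-0.6,0],[0,0,1]],
    [45,[0.06,-0.6,0],[0,0,1]]
  ]
}}

```text
clock: 14.03
tool_pos: [573.8, -60.5, 184.5]
tcp_rot: [[0.002, 0.876, 0.482], [0.0, 0.482, -0.876], [-1.0, 0.002, 0.001]]
wrist_force: [-0.2, 0.6, -0.1]
grip_width: 45.1
```

{"method": "servo_tool", "body": {
  "series": [
    [45,[0.06,-0.6,0],[0,0,1]],
    [45,[0,0,0],[0,0,1]],
    [45,[0,0,0],[0,0,1]],
    [45,[0,0,0],[0,0,1]],
    [45,[0,0,0],[0,0,1]]
  ]
}}

```text
clock: 14.45
tool_pos: [575.5, -85.3, 183.3]
tcp_rot: [[0.0, 0.52, 0.854], [-0.0, 0.854, -0.52], [-1.0, 0.0, 0.0]]
wrist_force: [0.6, 0.3, -0.6]
grip_width: 45.2
```

{"method": "servo_tool", "body": {
  "series": [
    [45,[0,0,0],[0,0,1]],
    [45,[0,0,0],[0,0,1]],
    [45,[0,0,0],[0,0,0]],
    [45,[0,0,0],[0,0,0]]
  ]
}}

```text
clock: 14.78
tool_pos: [575.5, -85.3, 183.2]
tcp_rot: [[-0.0, 0.339, 0.941], [0.0, 0.941, -0.339], [-1.0, 0.0, -0.0]]
wrist_force: [0.2, -0.5, -0.4]
grip_width: 45.0
```

```bash
python3 look.py 5 wrist; python3 -c "
from station import telemetry as t
o=t.get_obs();print(o['clock'],o['tool_pos'],o['tcp_rot'],o['wrist_force'])"
```

```text
14.8333 [575.52238525 -85.2059411  183.22575898] [[-1.35925766e-04  3.38515189e-01  9.40960917e-01]
 [ 2.53723656e-05  9.40960927e-01 -3.38515189e-01]
 [-9.99999990e-01 -2.21385320e-05 -1.36489766e-04]] [ 1.24070411 -0.19616422 -0.68144796]
```

View pics/wrist5b.png

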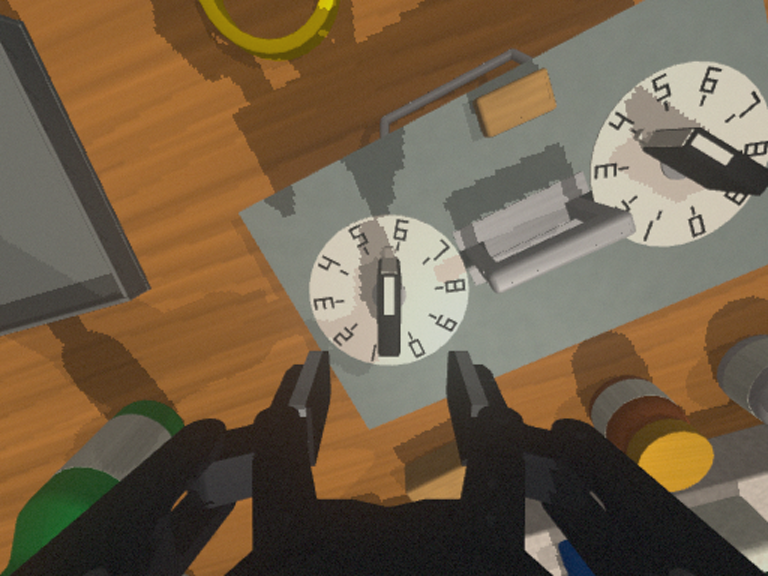

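The wrist view confirms dial 2 points between 5 and 6, about 5.7, and dial 1 points at about 4. I'm gripping and turning by 0.65 rad.

{"method": "servo_tool", "body": {
  "series": [
    [40,[0.01,0,-0.8],[0,0,0]],
    [40,[0,0,-0.8],[0,0,0]],
    [30,[0,0,-0.4],[0,0,0]],
    [30,[0,0,0],[0,0,0]],
    [15,[0,0,0],[0,0,0]]
  ]
}}

```text
clock: 15.25
tool_pos: [575.8, -84.9, 103.0]
tcp_rot: [[-0.001, 0.337, 0.942], [0.0, 0.942, -0.337], [-1.0, -0.0, -0.001]]
wrist_force: [-0.3, 0.3, 0.2]
grip_width: 19.4
```

{"method": "servo_tool", "body": {
  "series": [
    [5,[0,0,0],[0,0,0]],
    [5,[0,0,0],[0,0,0]],
    [5,[0,0,0],[0,0,0]],
    [5,[0,0,0],[0,0,-0.5]],
    [5,[0,0,0],[0,0,-0.9]]
  ]
}}

```text
clock: 15.67
tool_pos: [576.5, -85.2, 104.2]
tcp_rot: [[0.002, 0.473, 0.881], [0.0, 0.881, -0.473], [-1.0, 0.001, 0.001]]
wrist_force: [-0.7, -0.1, -3.1]
grip_width: 11.3
```

{"method": "servo_tool", "body": {
  "series": [
    [5,[0,0,0],[0,0,-1]],
    [5,[0,0,0],[0,0,-1]],
    [5,[0,0,0],[0,0,-1]],
    [5,[0,0,0],[0,0,-1]],
    [5,[0,0,0],[0,0,-0.8]]
  ]
}}

```text
clock: 16.08
tool_pos: [576.4, -85.3, 104.3]
tcp_rot: [[0.002, 0.839, 0.543], [-0.001, 0.543, -0.839], [-1.0, 0.001, 0.002]]
wrist_force: [-0.0, -0.2, -3.1]
grip_width: 11.2
```

{"method": "servo_tool", "body": {
  "series": [
    [5,[0,0,0],[0,0,0]],
    [5,[0,0,0],[0,0,0]]
  ]
}}

```text
clock: 16.25
tool_pos: [576.4, -85.3, 104.3]
tcp_rot: [[0.001, 0.836, 0.548], [-0.001, 0.548, -0.836], [-1.0, 0.001, 0.001]]
wrist_force: [-2.1, -0.7, 0.4]
grip_width: 10.8
```

{"method": "servo_tool", "body": {
  "series": [
    [45,[0,0,0],[0,0,0]],
    [45,[0,0,0],[0,0,0]],
    [45,[0,0,0.6],[0,0,0]],
    [45,[0,0,0.8],[0,0,-0.5]],
    [45,[0,0,0.6],[0,0,-0.5]]
  ]
}}

```text
clock: 16.67
tool_pos: [576.7, -84.5, 185.2]
tcp_rot: [[0.002, 0.89, 0.456], [0.001, 0.456, -0.89], [-1.0, 0.002, -0.0]]
wrist_force: [0.9, -0.7, 0.2]
grip_width: 45.1
```

{"method": "servo_tool", "body": {
  "series": [
    [45,[-0.05,0.5,0],[0,0,-0.9]],
    [45,[-0.05,0.5,0],[0,0,-0.9]],
    [45,[-0.05,0.5,0],[0,0,-0.9]],
    [45,[-0.08,0.64,0],[0,0,-0.8]],
    [45,[0,0,0],[0,0,0]]
  ]
}}

```text
clock: 17.08
tool_pos: [566.3, 8.8, 184.4]
tcp_rot: [[0.001, 0.993, 0.116], [0.006, 0.116, -0.993], [-1.0, 0.002, -0.006]]
wrist_force: [-0.4, 1.3, 0.2]
grip_width: 45.1
```

{"method": "servo_tool", "body": {
  "series": [
    [40,[0,0,-0.8],[0,0,0]],
    [35,[0,0,-0.6],[0,0,0]],
    [30,[0,0,-0.2],[0,0,0]],
    [30,[0,0,0],[0,0,0]],
    [15,[0,0,0],[0,0,0]]
  ]
}}

```text
clock: 17.5
tool_pos: [567.3, 0.6, 119.8]
tcp_rot: [[0.001, 0.994, 0.108], [0.001, 0.108, -0.994], [-1.0, 0.001, -0.001]]
wrist_force: [-0.1, -0.3, 0.5]
grip_width: 19.3
```

{"method": "servo_tool", "body": {
  "series": [
    [5,[0,0,0],[0,0,0]],
    [5,[0,0,0],[0,0,0]],
    [5,[0,0,0],[0,0,0]],
    [5,[0,0,0],[0,0,0]]
  ]
}}

```text
clock: 17.83
tool_pos: [567.7, 0.5, 120.5]
tcp_rot: [[0.003, 0.994, 0.107], [0.0, 0.107, -0.994], [-1.0, 0.003, 0.0]]
wrist_force: [-0.2, -0.5, 3.2]
grip_width: 10.6
```

{"method": "servo_tool", "body": {
  "series": [
    [5,[0,0,0.05],[0,0,0]],
    [5,[0,0,0.025],[0,0,0]],
    [5,[0,0,0],[0,0,0]]
  ]
}}

```text
clock: 18.08
tool_pos: [566.6, 0.4, 122.4]
tcp_rot: [[-0.0, 0.994, 0.107], [-0.0, 0.107, -0.994], [-1.0, -0.0, -0.0]]
wrist_force: [-0.2, 0.0, -2.5]
grip_width: 11.2
```

{"method": "servo_tool", "body": {
  "series": [
    [5,[0,0,0.025],[0,0,0]],
    [5,[0,0,0.025],[0,0,0]],
    [5,[0,0,0],[0,0,0]]
  ]
}}

```text
clock: 18.33
tool_pos: [566.8, 0.5, 124.3]
tcp_rot: [[-0.0, 0.994, 0.108], [0.0, 0.108, -0.994], [-1.0, -0.0, -0.0]]
wrist_force: [0.3, 0.8, -0.8]
grip_width: 11.0
```

{"method": "servo_tool", "body": {
  "series": [
    [5,[0,0,0.025],[0,0,0]],
    [5,[0,0,0.025],[0,0,0]],
    [5,[0,0,0.025],[0,0,0]],
    [5,[0,0,0],[0,0,0]]
  ]
}}

```text
clock: 18.67
tool_pos: [566.9, 0.5, 127.5]
tcp_rot: [[0.0, 0.994, 0.108], [0.0, 0.108, -0.994], [-1.0, 0.0, 0.0]]
wrist_force: [0.1, 0.8, -2.1]
grip_width: 10.9
```

{"method": "servo_tool", "body": {
  "series": [
    [5,[0,0,0.025],[0,0,0]],
    [5,[0,0,0.025],[0,0,0]],
    [5,[0,0,0.025],[0,0,0]],
    [5,[0,0,0],[0,0,0]]
  ]
}}

```text
clock: 19.0
tool_pos: [566.9, 0.5, 130.6]
tcp_rot: [[0.0, 0.994, 0.107], [0.0, 0.107, -0.994], [-1.0, 0.0, 0.0]]
wrist_force: [-0.1, 0.7, -2.2]
grip_width: 10.5
```

{"method": "servo_tool", "body": {
  "series": [
    [5,[0,0,0.025],[0,0,0]],
    [5,[0,0,0.025],[0,0,0]],
    [5,[0,0,0],[0,0,0]]
  ]
}}

```text
clock: 19.25
tool_pos: [566.9, 0.5, 132.5]
tcp_rot: [[0.0, 0.994, 0.108], [0.0, 0.108, -0.994], [-1.0, 0.0, -0.0]]
wrist_force: [0.3, -0.3, -2.6]
grip_width: 10.8
```

{"method": "servo_tool", "body": {
  "series": [
    [5,[0,0,0.025],[0,0,0]],
    [5,[0,0,0.025],[0,0,0]],
    [5,[0,0,0],[0,0,0]]
  ]
}}

```text
clock: 19.5
tool_pos: [566.9, 0.5, 134.5]
tcp_rot: [[0.0, 0.994, 0.107], [0.0, 0.107, -0.994], [-1.0, 0.0, -0.0]]
wrist_force: [0.1, 1.5, -1.9]
grip_width: 10.7
```

Free at 14 mm. A few more small steps.

{"method": "servo_tool", "body": {
  "series": [
    [5,[0,0,0.025],[0,0,0]],
    [5,[0,0,0.025],[0,0,0]],
    [5,[0,0,0],[0,0,0]]
  ]
}}

```text
clock: 19.75
tool_pos: [566.9, 0.5, 136.5]
tcp_rot: [[0.0, 0.994, 0.108], [0.0, 0.108, -0.994], [-1.0, 0.0, -0.0]]
wrist_force: [0.4, -0.6, -1.9]
grip_width: 11.1
```

{"method": "servo_tool", "body": {
  "series": [
    [5,[0,0,0.025],[0,0,0]],
    [5,[0,0,0.025],[0,0,0]],
    [5,[0,0,0],[0,0,0]]
  ]
}}

```text
clock: 20.0
tool_pos: [566.9, 0.5, 138.5]
tcp_rot: [[0.0, 0.994, 0.107], [0.0, 0.107, -0.994], [-1.0, 0.0, -0.0]]
wrist_force: [-0.3, -0.5, -2.4]
grip_width: 10.9
```

{"method": "servo_tool", "body": {
  "series": [
    [5,[0,0,0.05],[0,0,0]],
    [5,[0,0,0.05],[0,0,0]],
    [5,[0,0,0],[0,0,0]]
  ]
}}

```text
clock: 20.25
tool_pos: [567.1, 0.6, 142.8]
tcp_rot: [[0.001, 0.994, 0.108], [0.0, 0.108, -0.994], [-1.0, 0.001, -0.0]]
wrist_force: [0.1, 0.5, -0.8]
grip_width: 11.1
```

Both gates are open, as the rise is now 22 mm with only the shackle's weight felt. I'm drawing it straight up.

{"method": "servo_tool", "body": {
  "series": [
    [5,[0,0,0.1],[0,0,0]],
    [5,[0,0,0.15],[0,0,0]],
    [5,[0,0,0.2],[0,0,0]],
    [5,[0,0,0.2],[0,0,0]],
    [5,[0,0,0.2],[0,0,0]]
  ]
}}

```text
clock: 20.67
tool_pos: [567.0, 0.6, 177.5]
tcp_rot: [[0.001, 0.994, 0.108], [0.0, 0.108, -0.994], [-1.0, 0.001, -0.0]]
wrist_force: [1.0, 0.0, -2.2]
grip_width: 11.0
```

{"method": "servo_tool", "body": {
  "series": [
    [5,[0,0,0.3],[0,0,0]],
    [5,[0,0,0.4],[0,0,0]],
    [5,[0,0,0.4],[0,0,0]],
    [5,[0,0,0.3],[0,0,0]],
    [5,[0,0,0],[0,0,0]]
  ]
}}

```text
clock: 21.08
tool_pos: [568.7, 0.9, 235.9]
tcp_rot: [[0.007, 0.994, 0.107], [0.0, 0.107, -0.994], [-1.0, 0.007, 0.0]]
wrist_force: [0.4, 0.7, -1.5]
grip_width: 10.9
```

```bash
python3 look.py 6 side scene; python3 -c "
import cv2
a=cv2.imread('pics/side6.png');b=cv2.imread('pics/scene6.png')
import numpy as np
cv2.imwrite('pics/c6.png',np.hstack([cv2.resize(a[90:255,165:305],(390,460)),cv2.resize(b[90:265,175:325],(390,460))]))"
```

```text
(no output)
```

View pics/c6.png

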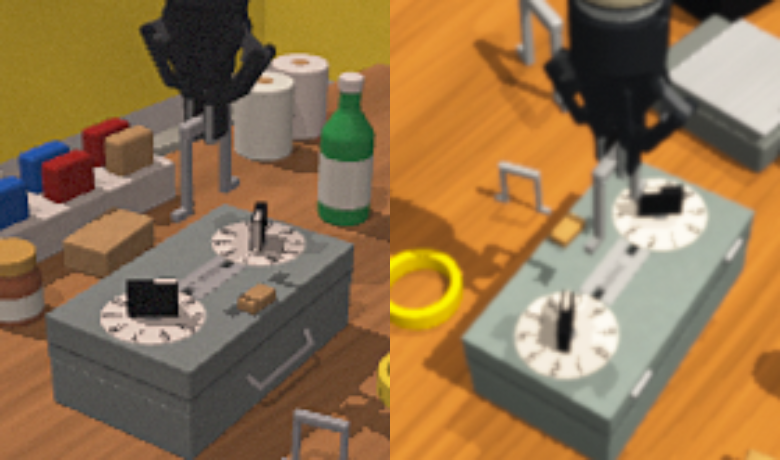

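The shackle is fully out and held, with the feet clear of the deck; dial 1 is at 4 and dial 2 at about 6.75. I'm checking the tray position in both cameras.

Run:
```python
from h import *
from scipy.optimize import least_squares
S=load('scene6');D=load('side6')
im=cv2.imread('pics/side6.png');cv2.imwrite('pics/c7.png',cv2.resize(im[150:220,290:400],None,fx=7,fy=7,interpolation=2))
T=np.array([[341,-268.5,30],[536,-282,30],[523.5,-438,30],[329,-423,30]])
print(D.proj(T)); print(((D.proj(T)-[290,150])*7).round())
```

```text
[[360.92411232 199.94226896]
 [306.61820068 177.06105547]
 [335.75445164 161.95958049]
 [388.24721751 181.90156537]]
[[496. 350.]
 [116. 189.]
 [320.  84.]
 [688. 223.]]
```

View pics/c7.png

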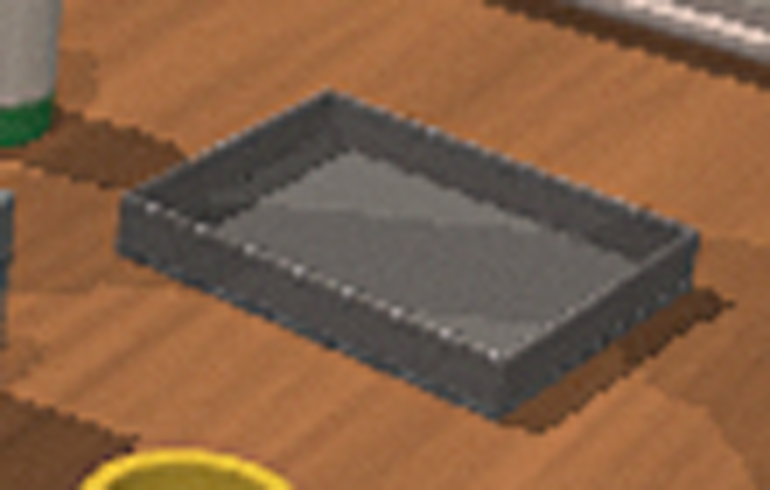

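{"method": "servo_tool", "body": {
  "series": [
    [5,[-0.34,-0.88,0],[0,0,-0.17]],
    [5,[-0.34,-0.88,0],[0,0,-0.17]],
    [5,[-0.34,-0.88,0],[0,0,-0.17]],
    [5,[-0.34,-0.88,0],[0,0,-0.17]],
    [5,[-0.34,-0.88,0],[0,0,-0.17]]
  ]
}}

```text
clock: 21.6
tool_pos: [497.1, -176.9, 231.2]
tcp_rot: [[-0.002, 1.0, 0.018], [0.001, 0.018, -1.0], [-1.0, -0.002, -0.001]]
wrist_force: [1.8, 0.2, -2.0]
grip_width: 10.9
```

{"method": "servo_tool", "body": {
  "series": [
    [5,[-0.34,-0.88,0],[0,0,-0.17]],
    [5,[-0.34,-0.88,0],[0,0,-0.17]],
    [5,[-0.34,-0.88,0],[0,0,-0.17]],
    [5,[-0.34,-0.88,0],[0,0,-0.17]],
    [5,[-0.34,-0.8,0],[0,0,-0.17]]
  ]
}}

```text
clock: 22.02
tool_pos: [428.9, -350.3, 231.2]
tcp_rot: [[-0.002, 0.997, -0.072], [0.001, -0.072, -0.997], [-1.0, -0.002, -0.001]]
wrist_force: [0.2, -0.3, -1.8]
grip_width: 10.8
```

Tray corners agree in both cameras to about 1.5 px. I'm lowering now.

{"method": "servo_tool", "body": {
  "series": [
    [5,[0.05,0,-0.8],[0,0,0]],
    [5,[0,0,-0.9],[0,0,0]],
    [5,[0,0,-0.9],[0,0,0]],
    [5,[0,0,-0.7],[0,0,0]],
    [5,[0,0,-0.4],[0,0,0]]
  ]
}}

```text
clock: 22.43
tool_pos: [429.9, -346.5, 79.8]
tcp_rot: [[-0.007, 0.997, -0.07], [0.005, -0.07, -0.998], [-1.0, -0.007, -0.005]]
wrist_force: [0.2, 0.8, -2.2]
grip_width: 11.0
```

{"method": "servo_tool", "body": {
  "series": [
    [5,[0,0,-0.1],[0,0,0]],
    [5,[0,0,-0.075],[0,0,0]],
    [5,[0,0,-0.05],[0,0,0]],
    [5,[0,0,0],[0,0,0]]
  ]
}}

```text
clock: 22.77
tool_pos: [433.4, -348.7, 76.0]
tcp_rot: [[0.001, 0.998, -0.07], [-0.001, -0.07, -0.998], [-1.0, 0.001, 0.001]]
wrist_force: [0.4, 0.3, -1.5]
grip_width: 10.3
```

{"method": "servo_tool", "body": {
  "series": [
    [5,[0,0,-0.075],[0,0,0]],
    [5,[0,0,-0.075],[0,0,0]],
    [5,[0,0,-0.05],[0,0,0]],
    [5,[0,0,0],[0,0,0]]
  ]
}}

```text
clock: 23.1
tool_pos: [432.6, -348.2, 67.2]
tcp_rot: [[-0.0, 0.998, -0.07], [0.0, -0.07, -0.998], [-1.0, -0.0, -0.0]]
wrist_force: [-0.3, -0.2, -1.6]
grip_width: 10.9
```

{"method": "servo_tool", "body": {
  "series": [
    [5,[0,0,-0.025],[0,0,0]],
    [5,[0,0,-0.025],[0,0,0]],
    [5,[0,0,0],[0,0,0]]
  ]
}}

```text
clock: 23.35
tool_pos: [433.1, -348.5, 66.5]
tcp_rot: [[0.001, 0.998, -0.07], [-0.001, -0.07, -0.998], [-1.0, 0.001, 0.001]]
wrist_force: [-1.4, 0.2, 5.6]
grip_width: 10.7
```

Contact with the tray floor (Fz +5.6). I'm releasing and rising slowly.

{"method": "servo_tool", "body": {
  "series": [
    [20,[0,0,0],[0,0,0]],
    [40,[0,0,0],[0,0,0]],
    [60,[0,0,0],[0,0,0]],
    [60,[0,0,0.1],[0,0,0]],
    [60,[0,0,0.3],[0,0,0]]
  ]
}}

```text
clock: 23.77
tool_pos: [431.7, -347.6, 80.1]
tcp_rot: [[-0.003, 0.998, -0.07], [0.002, -0.07, -0.998], [-1.0, -0.003, -0.002]]
wrist_force: [0.4, -0.3, 1.2]
grip_width: 59.9
```

{"method": "servo_tool", "body": {
  "series": [
    [60,[0,0,0.6],[0,0,0]],
    [60,[0,0,0.8],[0,0,0]],
    [60,[0,0,0.9],[0,0,0]],
    [60,[0,0,0.9],[0,0,0]],
    [60,[0,0,0.5],[0,0,0]]
  ]
}}

```text
clock: 24.18
tool_pos: [434.3, -349.1, 233.8]
tcp_rot: [[0.005, 0.998, -0.07], [-0.004, -0.07, -0.998], [-1.0, 0.006, 0.003]]
wrist_force: [-0.0, -0.5, 0.3]
grip_width: 60.1
```

{"method": "servo_tool", "body": {
  "series": [
    [60,[0,0.8,0],[0,0,0]],
    [60,[0,0.8,0],[0,0,0]],
    [60,[0,0.8,0],[0,0,0]],
    [60,[0,0,0],[0,0,0]],
    [60,[0,0,0],[0,0,0]]
  ]
}}

```text
clock: 24.6
tool_pos: [433.2, -250.2, 229.9]
tcp_rot: [[0.001, 0.998, -0.066], [0.0, -0.066, -0.998], [-1.0, 0.001, -0.0]]
wrist_force: [-0.3, -1.2, 0.3]
grip_width: 60.1
```

```bash
python3 look.py 7 scene side; python3 -c "
from station import telemetry as t
o=t.get_obs();print(o['clock'],o['tool_pos'],o['wrist_force'])"
```

```text
24.7 [ 432.65065431 -253.27085864  229.49454968] [-0.08730514 -0.97510582 -0.54039607]
```

View pics/scene7b.png

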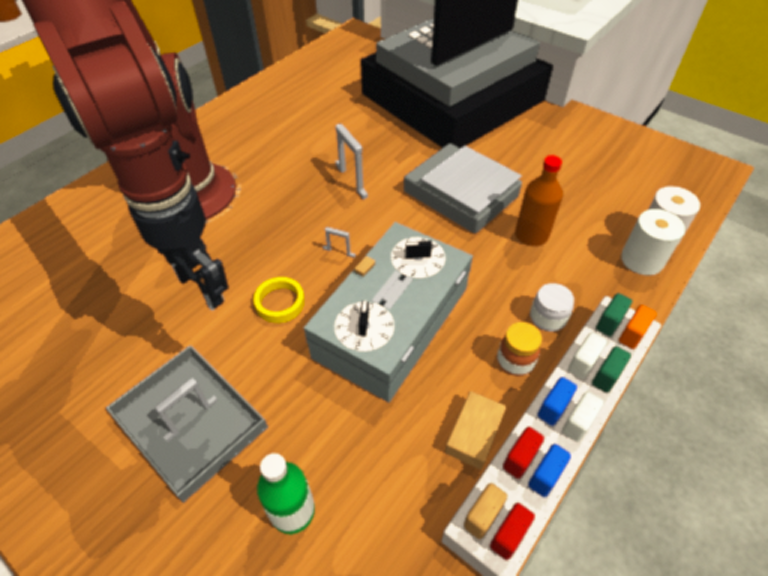

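View pics/side7b.png

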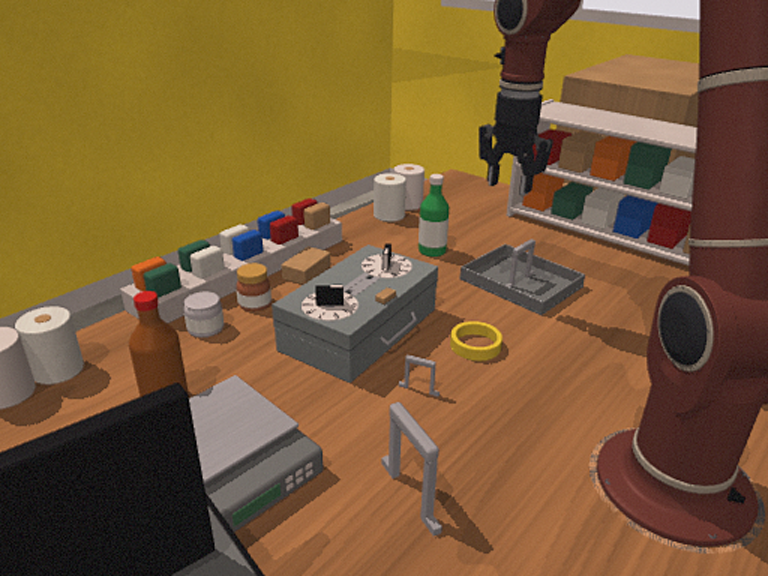

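The shackle stands upright inside the tray (scene (180,405), side (525,265)). The arm is clear and everything else looks unmoved.

```bash
python3 -c "
from station import job_done,telemetry as t
print(job_done(),t.get_obs()['clock'])"
```

```text
the job is handed in; nothing more can be done
the job is handed in; nothing more can be done
```

The cash box is unlocked and the shackle is in the grey tray. I handed the job in at about 24.7 s; no verdict is reported.

- **Dials:** I set dial 1 to about 2.50 rad (4.0). With dial 2 at about 3.60 rad (5.7), a light tug met the stop after about 11 mm, and the wrist force stayed near 6 N. That put dial 2 about 0.65 rad short, so I turned it on to 4.24 rad (about 6.75), where the shackle came free.
- **Shackle:** I drew it straight up with only its weight felt, lowered it to the tray floor (contact about 5.6 N) and released it.
- **Last checks:** The scene and side pictures show the shackle standing upright inside the tray. The arm is clear of it, and by eye the other things on the counter are where they were.
- **Disagreements:** Early dial 2 position estimates from the cameras differed by about 4 mm. My first grip on dial 2 was therefore off-centre, so I opened and regripped it before turning.
- **Not checked:** I did not test whether the upright shackle would stay up if bumped. If it toppled it should still land inside the tray.

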